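# Clear the corner jig and hold a gear housing in it

## Task

Clear the corner jig by hanging the parts tote upright by its handle across both prongs of the hook stand, and let go of it. Then lay the gear housing (the oblong aluminium block) flat on the jig bed, boss up, long side against the far stop and one end against the side stop, and finish while still holding it in the fingers, pressed firmly against both stops at once. Leave everything else on the bench where it is.

Things in the scene. Friction and masses are not known exactly. Their poses are not given: they have to be found in the camera images.
- jig: corner jig fixed to the bench: flat dark steel bed, 220 mm along its x, 200 mm along its y, 12 mm thick, with two low straight steel stops on it, each 16 mm wide and 12 mm high (tops 24 mm above the bench). Origin: centre of the bed's underside, on the bench (z = 0). The jig's +x side (away from the robot) and +y side carry the stops.
- jig_corner (a point): the point where the two stop faces meet, at the level of the bed's upper face (12 mm above the bench); 85 mm along the jig's x and 75 mm along its y from the jig's origin, axes as the jig's. The bed free for work lies towards -x and -y of it.
- far_stop: rigid steel stop, 150 mm along the jig's y, 16 mm wide, 12 mm high; its working face looks to the jig's -x and lies 8 mm on the -x side of its origin. Origin: centre of its underside, on the bed. It ends 10 mm short of the corner point.
- side_stop: rigid steel stop, 130 mm along the jig's x, 16 mm wide, 12 mm high; its working face looks to the jig's -y and lies 8 mm on the -y side of its origin. Origin: centre of its underside, on the bed. It ends 10 mm short of the corner point.
- housing: the gear housing: plain aluminium block 50 mm along its x, 80 mm along its y, 60 mm high, with a round steel boss (30 mm across, 6 mm high) in the middle of its top; about 0.4 kg; half a turn makes no difference. The only block that is longer than wide. Origin: centre of its underside.
- tote: small parts tote standing on the jig bed: open aluminium tray 64 mm along its x, 130 mm along its y, 42 mm high, with an upright strip (22 mm along x, 3 mm thick) at each y end and a straight steel handle bar along its y between them; about 0.3 kg, the load fixed in it. Origin: centre of its underside; half a turn makes no difference.
- tote_handle (a point): centre of the tote's handle bar, 120 mm above the tote's underside; the bar is 12 x 12 mm in section and 130 mm long along the tote's y; 72 mm of free height between tray rim and the bar's underside, 124 mm free between the strips.
- hook_stand: hook stand fixed to the bench: base plate, one post and cross piece at its +x end (post top 198, cross piece 204 mm up, its front 60 mm to +x), and two level steel prongs, 8 mm thick, pointing to -x, 36 mm either side of the middle. Prong tops are 200 mm above the bench; 40 mm to -x of the origin they turn up to ends 216 mm high, 51 mm to -x. Origin: on the bench, midway below the prongs.
- hook_seat (a point): where the middle of the handle bar's underside can rest: midway between the prongs (64 mm free between them), level with their tops, 5 mm to +x of the stand's origin; axes as the stand's. The bar lies along y across both prongs; the open ends of the prongs point to -x.
- spacer: bystander: low square aluminium block 44 x 44 mm, 32 mm high, small dark hole in its top; origin at the centre of its underside
- motor: bystander: upright round steel motor can 46 mm across, 55 mm high, thin shaft on top up to 73 mm; origin at the centre of its underside
- tape_roll: bystander: black roll of tape lying flat, 92 mm across, 48 mm high; origin at the centre of its underside
- meter: bystander: yellow multimeter lying flat, 85 x 165 x 36 mm; origin at the centre of its underside
- wrench: bystander: open-ended wrench lying flat; origin under its middle
- screwdriver: bystander: screwdriver lying flat; origin under its middle
- torch: bystander: black torch standing upright, 38 mm across, 170 mm high; origin at the centre of its underside

How it is judged:
By the outcome, as a careful person would: the job done as asked, in the order asked, and still so for the second after the job is handed in, while the arm keeps its last pose, push and grip.
It also fails if it takes over 72 s, if anything falls off the work surface, if the arm or the gripper's body presses on something with over 40 N, if the wrist force passes 120 N, or if a joint passes its speed limit or range.

## Robot

A 6-joint arm with a two-finger parallel gripper is mounted at the origin on the work surface. World frame = base frame: x ahead of the robot, y to its left, z up, the work surface at z = 0. Lengths are in mm, angles in rad, forces in N, time in s.
With the tool pointing down it reaches from about 275 to 750 mm from the base axis. Payload 10.2 kg.
Tool frame: the origin (TCP) lies midway between the tips of the shut fingers; the grasp point (between the pads) lies grip_depth behind it (grip_depth is the distance from the TCP to the grasp point, in mm); z points along the fingers, y is the line along which they close (so a half turn about z gives the same grasp; the last joint's range is limited). The gripper opens to 85 mm and grips with 20 to 120 N. Pads are 22 mm wide; open, the fingers measure 114 mm over their backs; the gripper's body (76 mm by 85 mm) begins 54 mm behind the grasp point. The pads swing forward as they close: fully open they stand 13 mm farther back than shut.
Start: joints at [-1.335, 0.313, 1.498, -0, 1.331, -0.223], TCP at [232.497, -470.719, 231.294] pointing down, gripper open.
Joint ranges: [-2.94, 2.94], [-0.97, 2.17], [0.19, 2.56], [-1.23, 4.37], [0.02, 3.11], [-2.88, 2.88]. Speed limits (rad/s): [2.39, 2.39, 3.01, 3.14, 3.14, 3.14].

## Interface

Orientations are given as a unit quaternion [w, x, y, z].
In Python, from rig import * gives the robot as it stands.
- The arm moves only by the tool servo_tool, never from a script. Its argument "commands" is a list of rows, each a list of 3 entries, a list of its own where there are three numbers: the gripper command: -1 is fully open, 1 is shut, values between are in proportion, then the shift along the tool's x, y, z in m, then the turn, a rotation vector about the tool's x, y, z in units of 6 degrees (1.0 is 6 degrees). In form: [[grip, [dx, dy, dz], [ax, ay, az]], ...]. A call has 1 to 10 rows; each row shifts and turns the commanded pose from where the row before left it, along the tool's axes as they then stand; what a row does not reach is not made up. A row lasts 1/12 s, in which the tool goes at most 41.7 mm and 7.16 degrees, less where a joint would pass 70% of its speed; a pose out of reach is approached as far as the arm can. A call is refused whole if a number of a shift passes 0.0417 or a number of a turn 1, either way. A call with a gripper value outside its range is refused whole. The fingers move at their own pace and stop on an object; "squeeze" is the grip in N (left out, the last holds). Time passes only in rows, so rows that do not move let the fingers close. It gives the time, the measured TCP pose, the force, the opening and the grip force at its end, in the units of the state.
- sense(): the state, without advancing time (a new reading comes with each control period).
- capture(name): name is "scene" or "top" or "wrist"; returns a dict with "pixels" (384x512x3 uint8, red, green, blue), "z_map" (384x512 float32, mm along the optical axis (not along the pixel's ray), 0 where there is no reading), "fx", "fy", "cx", "cy" (pixels), "rvec" (rotation vector, rad) and "tvec" (3), from world to camera coordinates, as OpenCV has them; the wrist camera has in their place "T_tool_cam" (4x4, takes a point from camera to tool coordinates, whose origin is the TCP and whose axes are the flange's). Camera axes: x right, y down, z forward; pixel columns grow to the right and rows downward; lengths in mm; the calibration is good to about 2 mm. The wrist camera is an equidistant fisheye: a pixel r from the principal point sees the ray r / f radians off the axis. A picture is of the moment at which its call begins: read the wrist's pose just before it.
- finish_job(): hands the job in; it is judged then, once.
The state is a dict: "time_s": time; "joints": joint angles; "dq": joint speeds; "tau": joint torques, N m; "eef_pos": TCP position; "ee_rot": TCP orientation; "force": force on the tool from outside, world axes, zero at the start; "wrist_torque": the same for the moment, N m; "grip_width": opening from 0.0 (shut) to 1.0 (fully open); "grip_force": force on a finger pad.
Only numpy, scipy, OpenCV 4.12 (cv2) and the standard library are available. Lean on these libraries where they do the work, as an engineer would, in place of code of your own. Each camera call takes 0.05 s, during which the arm holds its last target. There are 200 camera calls.

## Working session

There is one attempt and no reset: what is moved stays moved. The work goes in short steps, Python scripts to look and compute and a tool call to move; the robot and the scene stay as the last step left them, time stands still between calls to the robot, and variables do not carry over. Pictures are saved under pics/ and viewed, at most 10 in all, crops included, and the job is handed in when it is done.

Besides the shell and the picture viewer there is one more tool, called after "Emit:" by a JSON object that holds its "api" and its "payload". servo_tool: Moves the arm, as the interface text tells. Its arguments: {"type":"object","properties":{"commands":{"type":"array"},"squeeze":{"type":"number"}},"required":["commands"]}

```bash
ls; mkdir -p pics
cat > h.py <<'E'
from rig import *
import numpy as np, cv2
from scipy.spatial.transform import Rotation as R
def pts(c):
    z=c["z_map"].astype(float); v,u=np.mgrid[0:z.shape[0],0:z.shape[1]]
    P=np.dstack([(u-c["cx"])/c["fx"]*z,(v-c["cy"])/c["fy"]*z,z])
    Rm=R.from_rotvec(np.ravel(c["rvec"])).as_matrix()
    W=(P-np.ravel(c["tvec"]))@Rm
    W[z==0]=np.nan
    return W
def save(n,px): cv2.imwrite(f"pics/{n}.png",cv2.cvtColor(px,cv2.COLOR_RGB2BGR))
E
python3 - <<'E'
from h import *
s=sense(); print({k:np.round(v,3).tolist() for k,v in s.items()})
import pickle
for n in ("top","scene"):
    c=capture(n); pickle.dump(c,open(n+".pkl","wb")); save(n+"1",c["pixels"])
    W=pts(c); print(n,c["fx"],c["cx"],c["cy"],c["rvec"],c["tvec"],(c["z_map"]>0).mean())
E
```

```text
pics
{'time_s': 0.0, 'joints': [-1.335, 0.313, 1.498, 0.0, 1.331, -0.223], 'dq': [0.001, -0.001, 0.001, -0.0, 0.001, -0.001], 'tau': [-0.001, -41.226, -25.974, -0.0, 0.004, -0.0], 'eef_pos': [232.445, -470.454, 230.728], 'ee_rot': [-0.001, 0.974, 0.227, 0.0], 'force': [-0.088, -0.217, -0.647], 'wrist_torque': [0.001, -0.042, -0.007], 'grip_force': 0.0, 'grip_width': 0.997}
top 480.46386504580204 249.61589305289115 187.43775525803264 [ 2.16864087 -2.14627808  0.11214462] [  -9.03519212  641.26661153 1530.01253447] 0.9959818522135416
scene 349.339006593061 255.2244863742844 196.17688139945466 [ 2.35459905  1.11176357 -0.32332824] [-371.4394764  -331.96853811 1355.45845242] 0.9959767659505209
```

View pics/top1.png

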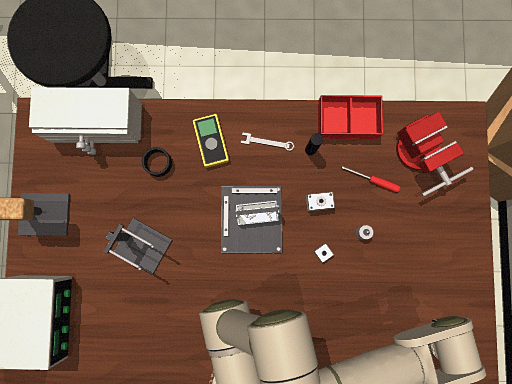

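View pics/scene1.png

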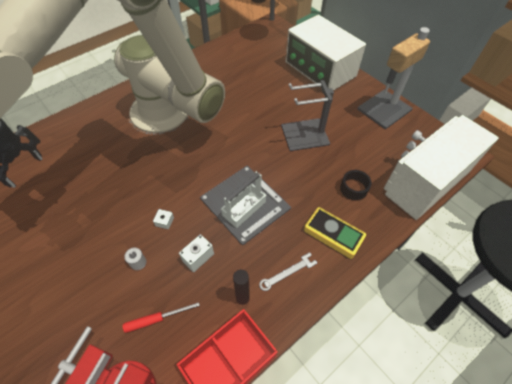

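The top view shows the jig at (252,219), with the tote handle running (236,207)–(278,212). The housing with its boss is at (320,202) and the hook stand at (140,245). In the scene view the stand is at (310,115), with its prongs pointing left. Next I measure with depth.

```bash
cat > m.py <<'E'
from h import *
import pickle
def rect(P,tag):
    P=P[~np.isnan(P).any(1)]
    (c,s,a)=cv2.minAreaRect(P[:,:2].astype(np.float32)); print(tag,len(P),"c",np.round(c,1),"size",np.round(s,1),"ang",round(a,2),"z",np.round(np.percentile(P[:,2],[5,50,95]),1))
for n in ("top","scene"):
    c=pickle.load(open(n+".pkl","rb")); W=pts(c)
    np.save(n+"W.npy",W)
W=np.load("topW.npy")
def box(u0,u1,v0,v1,z0,z1):
    S=W[v0:v1,u0:u1].reshape(-1,3); return S[(S[:,2]>z0)&(S[:,2]<z1)]
rect(box(300,340,185,220,50,64),"housing top"); rect(box(300,340,185,220,64,75),"boss")
rect(box(215,290,180,260,5,16),"bed"); rect(box(215,290,180,260,19,30),"stops")
rect(box(228,285,195,235,105,140),"handle")
rect(box(228,285,195,235,40,70),"tray")
rect(box(98,180,210,280,150,230),"prongs+cross")
rect(box(98,180,210,280,3,30),"base")
for z in (60,120,185,196,202,208): rect(box(98,180,210,280,z,z+6),f"stand z{z}") if len(box(98,180,210,280,z,z+6))>3 else 0
S=W[210:285,95:180]
im=np.clip(S[...,2],0,255).astype(np.uint8); big=cv2.resize(cv2.applyColorMap(im,2),None,fx=7,fy=7,interpolation=0)
px=pickle.load(open("top.pkl","rb"))["pixels"][175:285,95:290]
cv2.imwrite("pics/crop1.png",cv2.resize(px[...,::-1],None,fx=4,fy=4,interpolation=cv2.INTER_CUBIC))
W=np.load("sceneW.npy")
b=W.reshape(-1,3); 
def near(x,y,r,z0,z1,t):
    m=(np.hypot(b[:,0]-x,b[:,1]-y)<r)&(b[:,2]>z0)&(b[:,2]<z1); rect(b[m],t+" scene") if m.sum()>3 else print(t,0)
import sys
T=np.load("topW.npy")
hs=T[245,140]; jg=T[219,252]; ho=T[202,320]; print(hs,jg,ho)
near(ho[0],ho[1],60,50,64,"housing");near(jg[0],jg[1],110,105,140,"handle")
near(hs[0],hs[1],110,190,230,"prongs"); near(hs[0],hs[1],110,208,230,"ends/cross?"); near(hs[0],hs[1],110,60,180,"post")
E
python3 m.py
```

```text
housing top 285 c [ 598.1 -229.1] size [50.1 80. ] ang 6.72 z [54.5 59.9 63.5]
boss 111 c [ 598.5 -228.7] size [46.6 79.2] ang 6.78 z [64.2 66.6 71.1]
bed 2731 c [539.7 -11.3] size [260.6 245.8] ang 0.58 z [ 6.1 11.7 15.4]
stops 576 c [537.7  -8.4] size [193.4 214. ] ang 89.49 z [19.3 22.7 28.6]
handle 134 c [560.1 -26.5] size [ 21.1 128.9] ang 5.77 z [129.3 136.9 139.3]
tray 122 c [559.5 -26. ] size [ 64.8 129.7] ang 6.48 z [44.1 53.7 60.7]
prongs+cross 437 c [447.8 349.2] size [139.9  92.7] ang 59.77 z [192.9 201.  209.5]
base 2497 c [453.4 362.1] size [225.8 272.1] ang 0.67 z [ 3.4  8.5 15.6]
stand z60 5 c [472.5 394.2] size [ 1.5 14.1] ang 64.53 z [60.6 61.7 63.4]
stand z120 5 c [474.7 394.5] size [ 2.7 20. ] ang 66.69 z [120.1 121.5 123.3]
stand z185 8 c [458.8 388.8] size [ 1.5 69.2] ang 62.19 z [186.4 189.3 190.7]
stand z196 199 c [448.3 353.2] size [128.   87.3] ang 61.02 z [196.6 199.6 201.8]
stand z202 141 c [450.6 347.5] size [118.4  91.6] ang 64.28 z [202.4 204.6 207.3]
stand z208 33 c [442.4 341.2] size [117.8  82.4] ang 62.08 z [208.1 209.5 212.1]
[450.86053012 356.17568232   6.21512812] [539.91290334 -11.07787452   9.66889534] [ 593.52289367 -227.3610127    65.61276478]
housing scene 453 c [ 599.6 -229.6] size [51.6 80.3] ang 6.22 z [54.3 58.7 62.8]
handle scene 268 c [560.8 -25.8] size [ 23.5 131.7] ang 6.22 z [111.8 135.1 138.2]
prongs scene 317 c [450.1 347. ] size [138.4  91.7] ang 62.11 z [192.4 198.1 205.6]
ends/cross? scene 11 c [418.9 289.7] size [ 7.9 77.1] ang 62.11 z [208.6 211.9 215.6]
post scene 152 c [478.4 399.7] size [19.2 25.6] ang 70.0 z [ 65.  108.3 149.8]m.py:20: RuntimeWarning: invalid value encountered in cast
  im=np.clip(S[...,2],0,255).astype(np.uint8); big=cv2.resize(cv2.applyColorMap(im,2),None,fx=7,fy=7,interpolation=0)
```

View pics/crop1.png

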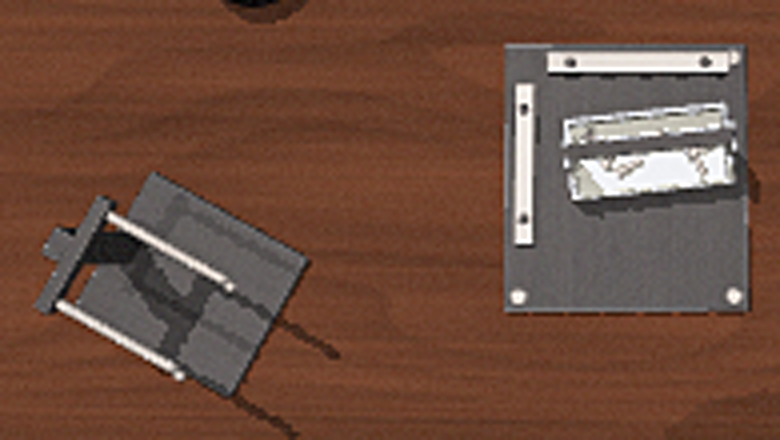

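The crop shows the stand's cross piece on the left at (75,255), with prong ends at (230,287) and (180,375) pointing right and down. So the stand's +x is at about 62°. The tote yaw is about 6°, and the jig is nearly square to the base. The sizes and heights match the given values, so I go above the tote.

```bash
cat >> h.py <<'E'
def th(q): return np.degrees(2*np.arctan2(q[2],q[1]))
def go(x,y,z,theta):
    "turn first (tool z), then shift in tool axes"
    s=sense(); p=np.array(s["eef_pos"]); t=th(s["ee_rot"])
    dt=(theta-t+180)%360-180
    a=np.radians(theta); d=np.array([x,y,z])-p
    ex=np.array([np.cos(a),np.sin(a)]); ey=np.array([np.sin(a),-np.cos(a)])
    print("pos",np.round(p,1),"th",round(t,2),"| turn az",round(-dt/6,3),"| shift mm tool",np.round([d[:2]@ex,d[:2]@ey,-d[2]],1),"F",np.round(s["force"],1),"w",round(s["grip_width"],3),"gf",round(s["grip_force"],1),"t",round(s["time_s"],2))
E
python3 -c "
from h import *
import rig; print([n for n in dir(rig) if n[0]!='_'])
try: print(grip_depth)
except Exception as e: print(e)
go(560.5,-26,231,96.2)"
```

```text
['PlanningError', 'capture', 'finish_job', 'grip_depth', 'sense']
18.700000000000003
pos [ 232.4 -470.5  230.8] th 26.28 | turn az -11.653 | shift mm tool [ 4.065e+02  3.741e+02 -2.000e-01] F [-0.9 -0.1 -0.7] w 0.999 gf 0.0 t 0.1
```

Emit:
{"api": "servo_tool", "payload": {"commands": [[-1, [0, 0, 0], [0, 0, -1]], [-1, [0, 0, 0], [0, 0, -1]], [-1, [0, 0, 0], [0, 0, -1]], [-1, [0, 0, 0], [0, 0, -1]], [-1, [0, 0, 0], [0, 0, -1]], [-1, [0, 0, 0], [0, 0, -1]], [-1, [0, 0, 0], [0, 0, -1]], [-1, [0, 0, 0], [0, 0, -1]], [-1, [0, 0, 0], [0, 0, -1]], [-1, [0, 0, 0], [0, 0, -1]]]}}

```text
time_s: 0.93
eef_pos: [232.5, -470.6, 230.9]
ee_rot: [-0.0, 0.728, 0.686, 0.0]
force: [-0.1, 0.0, 0.6]
grip_width: 0.999
grip_force: 0.0
```

Emit:
{"api": "servo_tool", "payload": {"commands": [[-1, [0.01, 0.01, 0], [0, 0, -0.85]], [-1, [0.02, 0.02, 0], [0, 0, -0.8]], [-1, [0.028, 0.025, 0], [0, 0, 0]], [-1, [0.028, 0.025, 0], [0, 0, 0]], [-1, [0.028, 0.025, 0], [0, 0, 0]], [-1, [0.028, 0.025, 0], [0, 0, 0]], [-1, [0.028, 0.025, 0], [0, 0, 0]], [-1, [0.028, 0.025, 0], [0, 0, 0]], [-1, [0.028, 0.025, 0], [0, 0, 0]], [-1, [0.028, 0.025, 0], [0, 0, 0]]]}}

```text
time_s: 1.77
eef_pos: [438.0, -194.9, 231.2]
ee_rot: [-0.0, 0.668, 0.744, -0.0]
force: [0.7, -0.1, 0.5]
grip_width: 1.004
grip_force: 0.0
```

```bash
python3 -c "
from h import *
go(560.5,-26,231,96.2)"
```

```text
pos [ 438.  -194.9  231.2] th 96.18 | turn az -0.003 | shift mm tool [154.6 140.    0.2] F [ 0.7 -0.1  0.5] w 1.004 gf 0.0 t 1.77
```

Emit:
{"api": "servo_tool", "payload": {"commands": [[-0.3, [0.025, 0.023, 0], [0, 0, 0]], [-0.3, [0.025, 0.023, 0], [0, 0, 0]], [-0.3, [0.025, 0.023, 0], [0, 0, 0]], [-0.3, [0.025, 0.023, 0], [0, 0, 0]], [-0.3, [0.025, 0.023, 0], [0, 0, 0]], [-0.3, [0.02, 0.015, 0], [0, 0, 0]], [-0.3, [0.0096, 0.01, 0], [0, 0, 0]], [-0.3, [0, 0, 0], [0, 0, 0]], [-0.3, [0, 0, 0], [0, 0, 0]]]}}

```text
time_s: 2.52
eef_pos: [559.7, -27.6, 230.8]
ee_rot: [-0.0, 0.668, 0.745, -0.0]
force: [-0.3, -0.4, 0.5]
grip_width: 0.646
grip_force: 0.0
```

```bash
python3 -c "
from h import *
go(560.5,-26,231,96.2)
c=capture('wrist'); print({k:np.round(v,3).tolist() for k,v in c.items() if k not in('pixels','z_map')}); save('w1',c['pixels'])
import pickle; pickle.dump((c,sense()),open('w1.pkl','wb'))
go(560.5,-26,132-18.7,96.2)"
```

```text
pos [559.7 -27.6 230.8] th 96.25 | turn az 0.008 | shift mm tool [ 1.5  1.  -0.2] F [-0.3 -0.4  0.5] w 0.646 gf 0.0 t 2.52
{'fx': 297.319, 'fy': 297.319, 'cx': 254.023, 'cy': 191.201, 'T_tool_cam': [[0.0, -0.957, -0.29, 72.978], [1.0, -0.0, 0.001, 0.219], [-0.001, -0.29, 0.957, -142.883], [0.0, 0.0, 0.0, 1.0]]}
pos [559.5 -28.2 230.9] th 96.19 | turn az -0.002 | shift mm tool [  2.1   1.3 117.6] F [-0.   0.3 -0.3] w 0.65 gf 0.0 t 2.57
```

View pics/w1.png

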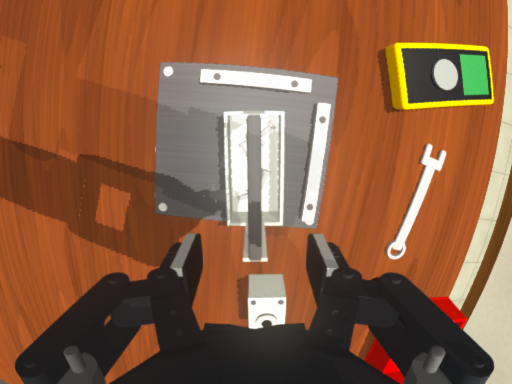

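The wrist view shows the bar along column 255, centred between the fingers (195–315), and the jig behind it. I descend and grip.

Emit:
{"api": "servo_tool", "payload": {"commands": [[-0.3, [0.002, 0.001, 0.02], [0, 0, 0]], [-0.3, [0, 0, 0.025], [0, 0, 0]], [-0.3, [0, 0, 0.025], [0, 0, 0]], [-0.3, [0, 0, 0.02], [0, 0, 0]], [-0.3, [0, 0, 0.015], [0, 0, 0]], [-0.3, [0, 0, 0.01], [0, 0, 0]], [0.3, [0, 0, 0], [0, 0, 0]], [1, [0, 0, 0], [0, 0, 0]], [1, [0, 0, 0], [0, 0, 0]], [1, [0, 0, 0], [0, 0, 0]]], "squeeze": 60}}

```text
time_s: 3.4
eef_pos: [561.1, -26.1, 117.6]
ee_rot: [0.001, 0.668, 0.744, 0.0]
force: [-0.2, -0.8, -2.4]
grip_width: 0.126
grip_force: 58.5
```

Emit:
{"api": "servo_tool", "payload": {"commands": [[1, [0, 0, 0], [0, 0, 0]], [1, [0, 0, 0], [0, 0, 0]], [1, [0, 0, 0], [0, 0, 0]], [1, [0, 0, 0], [0, 0, 0]]]}}

```text
time_s: 3.73
eef_pos: [561.1, -26.0, 117.5]
ee_rot: [0.001, 0.668, 0.744, 0.0]
force: [-2.9, -2.5, 6.3]
grip_width: 0.126
grip_force: 59.8
```

Emit:
{"api": "servo_tool", "payload": {"commands": [[1, [0, 0, -0.008], [0, 0, 0]], [1, [0, 0, -0.014], [0, 0, 0]], [1, [0, 0, -0.018], [0, 0, 0]], [1, [0, 0, -0.02], [0, 0, 0]], [1, [0, 0, -0.02], [0, 0, 0]], [1, [0, 0, -0.014], [0, 0, 0]], [1, [0, 0, -0.006], [0, 0, 0]], [1, [0, 0, 0], [0, 0, 0]], [1, [0, 0, 0], [0, 0, 0]]]}}

```text
time_s: 4.48
eef_pos: [560.3, -25.6, 215.7]
ee_rot: [-0.0, 0.668, 0.744, -0.0]
force: [-0.4, 0.1, -2.0]
grip_width: 0.122
grip_force: 58.7
```

Run:
```python
from h import *
# prong lines from both depth maps
for n in ("top","scene"):
    b=np.load(n+"W.npy").reshape(-1,3); 
    m=(np.hypot(b[:,0]-450,b[:,1]-350)<110)&(b[:,2]>194)&(b[:,2]<225); P=b[m]
    a=np.radians(62.1); e=np.array([np.cos(a),np.sin(a)]); f=np.array([-e[1],e[0]])
    o=np.array([441.1,331.7]); s=(P[:,:2]-o)@e; l=(P[:,:2]-o)@f
    k=s<50
    for sg in (1,-1):
        q=k&(sg*l>15); c=np.polyfit(s[q],l[q],1); print(n,"prong",sg,"lat at0",round(c[1],1),"slope deg",round(np.degrees(np.arctan(c[0])),2),"smin",np.round(np.percentile(s[q],[0,3]),1))
    print("cross s",np.round(np.percentile(s[(abs(l)<30)&(s>40)],[3,50,97]),1))
go(380,217,218,152.1)
```

```text
top prong 1 lat at0 36.3 slope deg -0.02 smin [-50.1 -46.8]
top prong -1 lat at0 -35.4 slope deg -0.36 smin [-52.9 -48.5]
cross s [57.8 66.  85.9]
scene prong 1 lat at0 34.8 slope deg 0.48 smin [-51.5 -47.8]
scene prong -1 lat at0 -37.0 slope deg 0.14 smin [-51.5 -49.9]
cross s [57.8 65.1 84.7]
pos [560.3 -25.6 215.7] th 96.19 | turn az -9.318 | shift mm tool [272.9 130.   -2.3] F [-0.4  0.1 -2. ] w 0.122 gf 58.7 t 4.48
```

Emit:
{"api": "servo_tool", "payload": {"commands": [[1, [0, 0, -0.002], [0, 0, -0.5]], [1, [0, 0, -0.001], [0, 0, -0.8]], [1, [0, 0, 0], [0, 0, -1]], [1, [0, 0, 0], [0, 0, -1]], [1, [0, 0, 0], [0, 0, -1]], [1, [0, 0, 0], [0, 0, -1]], [1, [0, 0, 0], [0, 0, -1]], [1, [0, 0, 0], [0, 0, -1]], [1, [0, 0, 0], [0, 0, -1]], [1, [0, 0, 0], [0, 0, -1]]]}}

```text
time_s: 5.32
eef_pos: [560.1, -25.6, 217.8]
ee_rot: [-0.001, 0.24, 0.971, 0.0]
force: [-0.3, -0.8, -1.8]
grip_width: 0.126
grip_force: 58.6
```

Emit:
{"api": "servo_tool", "payload": {"commands": [[1, [0.015, 0.007, 0], [0, 0, 0]], [1, [0.027, 0.013, 0], [0, 0, 0]], [1, [0.035, 0.017, 0], [0, 0, 0]], [1, [0.035, 0.017, 0], [0, 0, 0]], [1, [0.035, 0.017, 0], [0, 0, 0]], [1, [0.035, 0.017, 0], [0, 0, 0]], [1, [0.035, 0.017, 0], [0, 0, 0]], [1, [0.03, 0.014, 0], [0, 0, 0]], [1, [0.018, 0.008, 0], [0, 0, 0]], [1, [0.008, 0, 0], [0, 0, 0]]]}}

```text
time_s: 6.15
eef_pos: [377.2, 216.4, 218.4]
ee_rot: [-0.001, 0.241, 0.971, -0.0]
force: [1.0, -0.4, -2.3]
grip_width: 0.127
grip_force: 58.7
```

Run:
```python
from h import *
go(443.4,336.1,218,152.1)
c=capture("top"); W=pts(c)
# handle now
s=sense(); p=s["eef_pos"]; b=W.reshape(-1,3)
m=(np.hypot(b[:,0]-p[0],b[:,1]-p[1])<90)&(b[:,2]>130)&(b[:,2]<175); print(cv2.minAreaRect(b[m][:,:2].astype(np.float32)),m.sum())
save("top2",c["pixels"])
```

```text
pos [377.2 216.4 218.4] th 152.15 | turn az 0.009 | shift mm tool [ -2.5 136.8   0.4] F [ 1.  -0.4 -2.3] w 0.127 gf 58.7 t 6.15
((403.8155517578125, 201.20880126953125), (64.29236602783203, 68.98155212402344), 62.1173095703125) 93
```

View pics/top2.png

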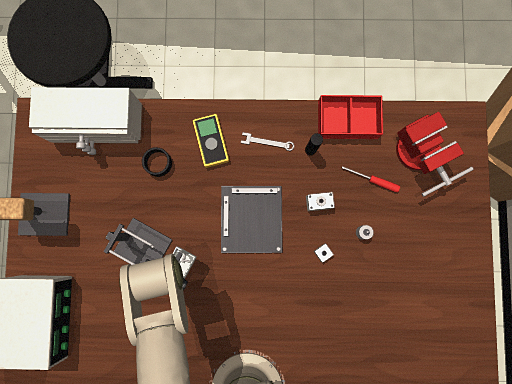

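The top view shows the tote at (180,262), aligned with the stand and in front of its prong ends, and the jig is empty. I slide it on along tool y.

Emit:
{"api": "servo_tool", "payload": {"commands": [[1, [-0.0025, 0.008, 0], [0, 0, 0]], [1, [0, 0.015, 0], [0, 0, 0]], [1, [0, 0.018, 0], [0, 0, 0]], [1, [0, 0.018, 0], [0, 0, 0]], [1, [0, 0.018, 0], [0, 0, 0]], [1, [0, 0.018, 0], [0, 0, 0]], [1, [0, 0.018, 0], [0, 0, 0]], [1, [0, 0.014, 0], [0, 0, 0]], [1, [0, 0.008, 0], [0, 0, 0]], [1, [0, 0.002, 0], [0, 0, 0]]]}}

```text
time_s: 7.03
eef_pos: [447.1, 334.4, 218.3]
ee_rot: [-0.0, 0.242, 0.97, -0.0]
force: [-0.1, 1.5, -2.9]
grip_width: 0.129
grip_force: 58.7
```

Emit:
{"api": "servo_tool", "payload": {"commands": [[1, [0, 0, 0.004], [0, 0, 0]], [1, [0, 0, 0.006], [0, 0, 0]], [1, [0, 0, 0.006], [0, 0, 0]], [1, [0, 0, 0.004], [0, 0, 0]], [1, [0, 0, 0.002], [0, 0, 0]], [1, [0, 0, 0.001], [0, 0, 0]], [1, [0, 0, 0], [0, 0, 0]], [1, [0, 0, 0], [0, 0, 0]]]}}

```text
time_s: 7.7
eef_pos: [445.9, 334.3, 196.5]
ee_rot: [0.0, 0.242, 0.97, 0.0]
force: [-0.3, -0.3, -2.2]
grip_width: 0.126
grip_force: 58.7
```

Run:
```python
from h import *
go(443.4,336.1,191.5,152.1)
```

```text
pos [445.9 334.3 196.5] th 151.98 | turn az -0.019 | shift mm tool [3.  0.4 5. ] F [-0.3 -0.3 -2.2] w 0.126 gf 58.7 t 7.7
```

Emit:
{"api": "servo_tool", "payload": {"commands": [[1, [0.003, 0, 0.001], [0, 0, 0]], [1, [0, 0, 0.001], [0, 0, 0]], [1, [0, 0, 0.001], [0, 0, 0]], [1, [0, 0, 0.001], [0, 0, 0]], [1, [0, 0, 0.0005], [0, 0, 0]], [1, [0, 0, 0], [0, 0, 0]]]}}

```text
time_s: 8.2
eef_pos: [443.1, 335.7, 191.6]
ee_rot: [-0.0, 0.242, 0.97, -0.0]
force: [-0.1, 0.4, -2.6]
grip_width: 0.127
grip_force: 58.7
```

Emit:
{"api": "servo_tool", "payload": {"commands": [[1, [0, 0, 0.0005], [0, 0, 0]], [1, [0, 0, 0], [0, 0, 0]], [1, [0, 0, 0], [0, 0, 0]]]}}

```text
time_s: 8.45
eef_pos: [443.2, 335.7, 191.4]
ee_rot: [0.0, 0.242, 0.97, 0.0]
force: [0.9, 0.3, -2.1]
grip_width: 0.128
grip_force: 58.8
```

Emit:
{"api": "servo_tool", "payload": {"commands": [[1, [0, 0, 0.0006], [0, 0, 0]], [1, [0, 0, 0.0006], [0, 0, 0]], [1, [0, 0, 0], [0, 0, 0]], [1, [0, 0, 0], [0, 0, 0]]]}}

```text
time_s: 8.78
eef_pos: [443.3, 335.8, 191.1]
ee_rot: [0.0, 0.242, 0.97, 0.0]
force: [-2.5, -2.4, 6.0]
grip_width: 0.124
grip_force: 59.9
```

Emit:
{"api": "servo_tool", "payload": {"commands": [[1, [0, 0, 0.0006], [0, 0, 0]], [1, [0, 0, 0], [0, 0, 0]], [1, [0, 0, 0], [0, 0, 0]]]}}

```text
time_s: 9.03
eef_pos: [443.3, 335.8, 191.1]
ee_rot: [0.001, 0.242, 0.97, 0.0]
force: [-4.3, -2.6, 9.7]
grip_width: 0.123
grip_force: 60.4
```

The bar is resting on the prongs. I ease off, open partway and rise.

Emit:
{"api": "servo_tool", "payload": {"commands": [[1, [0, 0, -0.0006], [0, 0, 0]], [0.6, [0, 0, 0], [0, 0, 0]], [0.3, [0, 0, 0], [0, 0, 0]], [0.2, [0, 0, 0], [0, 0, 0]], [0.2, [0, 0, 0], [0, 0, 0]], [0.2, [0, 0, 0], [0, 0, 0]], [0.2, [0, 0, 0], [0, 0, 0]]]}}

```text
time_s: 9.62
eef_pos: [443.2, 335.7, 190.0]
ee_rot: [-0.0, 0.242, 0.97, -0.0]
force: [0.3, 0.0, 1.1]
grip_width: 0.403
grip_force: 0.0
```

Emit:
{"api": "servo_tool", "payload": {"commands": [[0.2, [0, 0, -0.005], [0, 0, 0]], [0.2, [0, 0, -0.01], [0, 0, 0]], [0.2, [0, 0, -0.015], [0, 0, 0]], [0.2, [0, 0, -0.02], [0, 0, 0]], [0.2, [0, 0, -0.02], [0, 0, 0]], [0.2, [0, 0, -0.02], [0, 0, 0]], [0.2, [0, 0, -0.01], [0, 0, 0]], [0.2, [0, 0, 0], [0, 0, 0]]]}}

```text
time_s: 10.28
eef_pos: [443.8, 336.1, 292.9]
ee_rot: [0.002, 0.242, 0.97, 0.002]
force: [0.5, -0.2, -0.5]
grip_width: 0.399
grip_force: 0.0
```

```bash
python3 - <<'E'
from h import *
from m import rect
E
python3 - <<'E'
from h import *
c=capture("scene"); save("s2",cv2.resize(c["pixels"][60:260,180:440],None,fx=2.5,fy=2.5))
b=pts(c).reshape(-1,3)
a=np.radians(62.1); e=np.array([np.cos(a),np.sin(a)]); f=np.array([-e[1],e[0]]); o=np.array([441.1,331.7])
s=(b[:,:2]-o)@e; l=(b[:,:2]-o)@f
for z0,z1 in((205,216),(80,132)):
    m=(abs(l)<75)&(abs(s)<45)&(b[:,2]>z0)&(b[:,2]<z1); print(z0,m.sum(),np.round(np.percentile(s[m],[2,50,98]),1),np.round(np.percentile(l[m],[2,50,98]),1),np.round(np.percentile(b[m,2],[2,98])))
go(598.8,-229.2,290,96.4)
# jig from fresh top, tote gone
W=pts(capture("top")); np.save("topW2.npy",W); S=W[178:260,212:292].reshape(-1,3)
from scipy import ndimage
for z0,z1,t in ((8,16,"bed"),(19.5,30,"stops")):
    P=S[(S[:,2]>z0)&(S[:,2]<z1)]; P=P[(abs(P[:,0]-540)<130)&(abs(P[:,1]+11)<115)]
    print(t,len(P),cv2.minAreaRect(P[:,:2].astype(np.float32)), np.percentile(P[:,2],[5,50,95]))
E
```

```text
housing top 285 c [ 598.1 -229.1] size [50.1 80. ] ang 6.72 z [54.5 59.9 63.5]
boss 111 c [ 598.5 -228.7] size [46.6 79.2] ang 6.78 z [64.2 66.6 71.1]
bed 2731 c [539.7 -11.3] size [260.6 245.8] ang 0.58 z [ 6.1 11.7 15.4]
stops 576 c [537.7  -8.4] size [193.4 214. ] ang 89.49 z [19.3 22.7 28.6]
handle 134 c [560.1 -26.5] size [ 21.1 128.9] ang 5.77 z [129.3 136.9 139.3]
tray 122 c [559.5 -26. ] size [ 64.8 129.7] ang 6.48 z [44.1 53.7 60.7]
prongs+cross 437 c [447.8 349.2] size [139.9  92.7] ang 59.77 z [192.9 201.  209.5]
base 2497 c [453.4 362.1] size [225.8 272.1] ang 0.67 z [ 3.4  8.5 15.6]
stand z60 5 c [472.5 394.2] size [ 1.5 14.1] ang 64.53 z [60.6 61.7 63.4]
stand z120 5 c [474.7 394.5] size [ 2.7 20. ] ang 66.69 z [120.1 121.5 123.3]
stand z185 8 c [458.8 388.8] size [ 1.5 69.2] ang 62.19 z [186.4 189.3 190.7]
stand z196 199 c [448.3 353.2] size [128.   87.3] ang 61.02 z [196.6 199.6 201.8]
stand z202 141 c [450.6 347.5] size [118.4  91.6] ang 64.28 z [202.4 204.6 207.3]
stand z208 33 c [442.4 341.2] size [117.8  82.4] ang 62.08 z [208.1 209.5 212.1]
[450.86053012 356.1756
[... 543 characters left out ...]
] [-65.7  -4.5  63.4] [206. 213.]
80 636 [-27.5   2.2  35.1] [-66.8   0.9  64.6] [ 85. 128.]
pos [443.3 335.8 290.9] th 151.99 | turn az 9.265 | shift mm tool [-578.9   91.5    0.9] F [ 0.3  0.  -1.4] w 0.4 gf 0.0 t 10.33
bed 2719 ((538.7716064453125, -11.238441467285156), (225.67324829101562, 254.72091674804688), 88.27677154541016) [ 8.61805485 12.24475786 15.54741124]
stops 443 ((540.2018432617188, -7.714546203613281), (215.78717041015625, 197.79281616210938), 0.5737777948379517) [19.84548372 23.79367853 28.9167842 ]m.py:20: RuntimeWarning: invalid value encountered in cast
  im=np.clip(S[...,2],0,255).astype(np.uint8); big=cv2.resize(cv2.applyColorMap(im,2),None,fx=7,fy=7,interpolation=0)
```

View pics/s2.png

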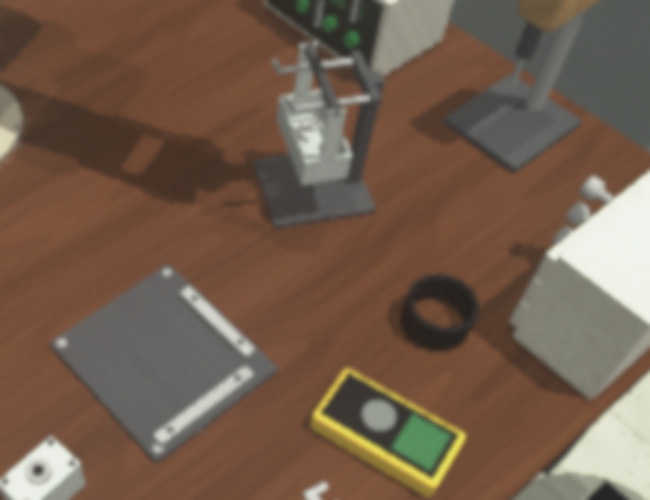

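The scene crop shows the tote hanging upright by its bar on both prongs at (315,110), with the jig clear. Next I go to the housing and meanwhile fit the stop edges by colour.

Emit:
{"api": "servo_tool", "payload": {"commands": [[-1, [0, 0, 0], [0, 0, 0.6]], [-1, [0, 0, 0], [0, 0, 1]], [-1, [0, 0, 0], [0, 0, 1]], [-1, [0, 0, 0], [0, 0, 1]], [-1, [0, 0, 0], [0, 0, 1]], [-1, [0, 0, 0], [0, 0, 1]], [-1, [0, 0, 0], [0, 0, 1]], [-1, [0, 0, 0], [0, 0, 1]], [-1, [0, 0, 0], [0, 0, 1]], [-1, [-0.01, 0, 0], [0, 0, 0.67]]]}}

```text
time_s: 11.22
eef_pos: [444.3, 326.5, 288.5]
ee_rot: [-0.001, 0.668, 0.744, -0.001]
force: [-0.1, 0.3, 0.5]
grip_width: 1.0
grip_force: 0.0
```

Emit:
{"api": "servo_tool", "payload": {"commands": [[-1, [-0.025, 0.004, 0], [0, 0, 0]], [-1, [-0.036, 0.006, 0], [0, 0, 0]], [-1, [-0.036, 0.006, 0], [0, 0, 0]], [-1, [-0.036, 0.006, 0], [0, 0, 0]], [-1, [-0.036, 0.006, 0], [0, 0, 0]], [-1, [-0.036, 0.006, 0], [0, 0, 0]], [-1, [-0.036, 0.006, 0], [0, 0, 0]], [-1, [-0.036, 0.006, 0], [0, 0, 0]], [-1, [-0.036, 0.006, 0], [0, 0, 0]], [-1, [-0.036, 0.006, 0], [0, 0, 0]]]}}

```text
time_s: 12.05
eef_pos: [541.1, -16.3, 288.7]
ee_rot: [-0.001, 0.667, 0.745, -0.001]
force: [1.5, 0.6, 0.1]
grip_width: 1.001
grip_force: 0.0
```

Emit:
{"api": "servo_tool", "payload": {"commands": [[-1, [-0.036, 0.006, 0], [0, 0, 0]], [-1, [-0.036, 0.006, 0], [0, 0, 0]], [-1, [-0.036, 0.006, 0], [0, 0, 0]], [-1, [-0.036, 0.006, 0], [0, 0, 0]], [-1, [-0.028, 0.005, 0], [0, 0, 0]], [-1, [-0.018, 0.003, 0], [0, 0, 0]], [-1, [-0.009, 0.001, 0], [0, 0, 0]], [-1, [0, 0, 0], [0, 0, 0]], [-1, [0, 0, 0], [0, 0, 0]]]}}

```text
time_s: 12.8
eef_pos: [596.0, -207.9, 289.3]
ee_rot: [-0.001, 0.667, 0.745, -0.0]
force: [0.4, -0.4, -0.3]
grip_width: 1.0
grip_force: 0.0
```

Run:
```python
from h import *
import pickle
go(598.8,-229.2,290,96.4)
def onz(c,uv,z):
    Rm=R.from_rotvec(np.ravel(c["rvec"])).as_matrix(); C=-Rm.T@np.ravel(c["tvec"])
    d=np.c_[(uv[:,0]-c["cx"])/c["fx"],(uv[:,1]-c["cy"])/c["fy"],np.ones(len(uv))]@Rm
    return (C+d*((z-C[2])/d[:,2])[:,None])[:,:2]
im0={"top":capture("top"),"scene":capture("scene")}
box={"top":(215,290,180,258),"scene":(195,295,160,245)}
for n,c in im0.items():
    u0,u1,v0,v1=box[n]; g=cv2.cvtColor(c["pixels"],cv2.COLOR_RGB2GRAY)
    m=np.zeros_like(g); m[v0:v1,u0:u1]=(g[v0:v1,u0:u1]>150)*255
    for k in cv2.findContours(m,cv2.RETR_EXTERNAL,cv2.CHAIN_APPROX_NONE)[0]:
        if cv2.contourArea(k)<60: continue
        mm=np.zeros_like(m); cv2.drawContours(mm,[k],-1,255,-1); v,u=np.nonzero(mm)
        P=onz(c,np.c_[u,v].astype(float),24); r=cv2.minAreaRect(P.astype(np.float32))
        A=np.cov(P.T); w,V=np.linalg.eigh(A); ax=V[:,1]
        print(n,len(P),"mean",P.mean(0).round(1),"rect",np.round(r[0],1),np.round(r[1],1),"axis deg",round(np.degrees(np.arctan2(ax[1],ax[0]))%180,2))
    W=pts(c).reshape(-1,3)
    q=(np.hypot(W[:,0]-599,W[:,1]+229)<58)&(W[:,2]>54)&(W[:,2]<72); print(n,"housing",q.sum(), cv2.minAreaRect(W[q][:,:2].astype(np.float32)) if q.sum()>9 else 0)
c=capture("wrist"); s=sense(); pickle.dump((c,s),open("w2.pkl","wb")); save("w2",c["pixels"])
```

```text
pos [ 596.  -207.9  289.3] th 96.38 | turn az -0.004 | shift mm tool [-21.5   0.4  -0.7] F [ 0.4 -0.4 -0.3] w 1.0 gf 0.0 t 12.8
top 236 mean [ 445.3 -114.9] rect [ 457.8 -107.7] [80.9 48.4] axis deg 157.92
top 160 mean [549.8  75.5] rect [550.   75.6] [127.5   9.9] axis deg 0.96
top 233 mean [634.6 -19.4] rect [634.5 -21.6] [ 13.2 154.5] axis deg 90.85
top housing 174 ((595.5789794921875, -211.89268493652344), (48.420860290527344, 44.91205596923828), 8.472515106201172)
scene 105 mean [ 570.9 -196.7] rect [ 571.1 -190.8] [45.7 29.3] axis deg 32.47
scene 245 mean [634.2 -18.8] rect [634.2 -17. ] [ 16.9 149.7] axis deg 90.97
scene 181 mean [550.7  74.8] rect [549.6  74.4] [ 17.9 128.8] axis deg 0.65
scene housing 481 ((599.1010131835938, -229.7809600830078), (52.03117752075195, 79.87796020507812), 4.8334245681762695)
```

View pics/w2.png

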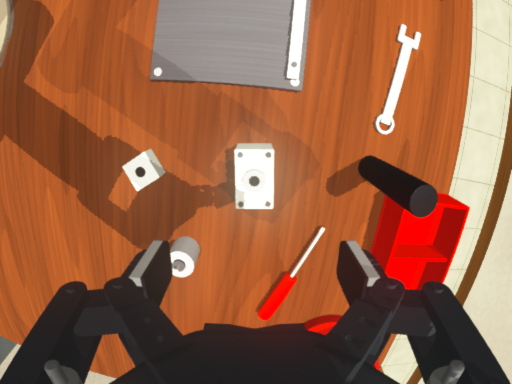

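The wrist view shows the housing square between the open fingers, with its boss at (254,180). The torch stands at (400,185), well off to the +x side; I check its distance before descending.

Run:
```python
from h import *
for f in ("sceneW.npy","topW.npy"):
    b=np.load(f).reshape(-1,3); m=(b[:,2]>90)&(b[:,2]<180)&(b[:,0]>630)&(b[:,0]<800)&(abs(b[:,1]+200)<100)
    print(m.sum(),np.round(np.percentile(b[m],[3,50,97],axis=0),0).tolist())
go(598.9,-229.2,24,96.4)
```

```text
345 [[761.0, -222.0, 95.0], [783.0, -208.0, 167.0], [794.0, -189.0, 171.0]]
188 [[756.0, -218.0, 101.0], [769.0, -200.0, 169.0], [790.0, -185.0, 176.0]]
pos [ 596.1 -207.3  290.3] th 96.45 | turn az 0.008 | shift mm tool [-22.1   0.3 266.3] F [0.  0.3 0.5] w 0.998 gf 0.0 t 12.95
```

Torch is 100+ mm clear. Descend.

Emit:
{"api": "servo_tool", "payload": {"commands": [[-1, [-0.012, 0, 0.01], [0, 0, 0]], [-1, [-0.01, 0.0003, 0.02], [0, 0, 0]], [-1, [0, 0, 0.03], [0, 0, 0]], [-1, [0, 0, 0.035], [0, 0, 0]], [-1, [0, 0, 0.035], [0, 0, 0]], [-1, [0, 0, 0.03], [0, 0, 0]], [-1, [0, 0, 0.02], [0, 0, 0]], [-1, [0, 0, 0.01], [0, 0, 0]], [-1, [0, 0, 0], [0, 0, 0]], [-1, [0, 0, 0], [0, 0, 0]]]}}

```text
time_s: 13.78
eef_pos: [599.2, -230.7, 100.7]
ee_rot: [0.0, 0.667, 0.745, 0.0]
force: [0.3, -0.3, 0.7]
grip_width: 0.997
grip_force: 0.0
```

Run:
```python
from h import *
go(598.9,-229.2,24,96.4)
c=capture("wrist"); g=c["pixels"]; save("w3",g)
```

```text
pos [ 599.2 -230.7  100.7] th 96.37 | turn az -0.004 | shift mm tool [ 1.5 -0.1 76.7] F [ 0.3 -0.3  0.7] w 0.997 gf 0.0 t 13.78
```

View pics/w3.png

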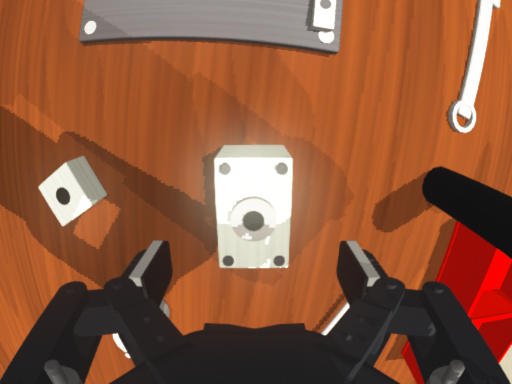

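The block is centred at column 254 and square to the fingers, with its boss at (253,222). I descend and grip.

Emit:
{"api": "servo_tool", "payload": {"commands": [[-1, [0, 0, 0.02], [0, 0, 0]], [-1, [0, 0, 0.022], [0, 0, 0]], [-1, [0, 0, 0.018], [0, 0, 0]], [-1, [0, 0, 0.012], [0, 0, 0]], [-1, [0, 0, 0.005], [0, 0, 0]], [-0.3, [0, 0, 0], [0, 0, 0]], [0.3, [0, 0, 0], [0, 0, 0]], [1, [0, 0, 0], [0, 0, 0]], [1, [0, 0, 0], [0, 0, 0]], [1, [0, 0, 0], [0, 0, 0]]], "squeeze": 100}}

```text
time_s: 14.67
eef_pos: [599.8, -231.0, 25.0]
ee_rot: [0.002, 0.667, 0.745, 0.0]
force: [-0.8, -0.4, 5.0]
grip_width: 0.572
grip_force: 105.4
```

Emit:
{"api": "servo_tool", "payload": {"commands": [[1, [0, 0, 0], [0, 0, 0]], [1, [0, 0, 0], [0, 0, 0]], [1, [0, 0, 0], [0, 0, 0]]]}}

```text
time_s: 14.92
eef_pos: [599.7, -230.9, 25.0]
ee_rot: [0.001, 0.667, 0.745, 0.0]
force: [-0.9, 1.3, 5.4]
grip_width: 0.572
grip_force: 105.4
```

Emit:
{"api": "servo_tool", "payload": {"commands": [[1, [0, 0, -0.005], [0, 0, 0]], [1, [0, 0, -0.012], [0, 0, 0]], [1, [0, 0, -0.016], [0, 0, 0]], [1, [0, 0, -0.014], [0, 0, 0.3]], [1, [0, 0, -0.008], [0, 0, 0.3]], [1, [0, 0, -0.002], [0, 0, 0.3]], [1, [0, 0, 0], [0, 0, 0]], [1, [0, 0, 0], [0, 0, 0]]]}}

```text
time_s: 15.58
eef_pos: [598.8, -230.3, 80.4]
ee_rot: [-0.0, 0.701, 0.713, -0.0]
force: [0.2, 0.1, -4.1]
grip_width: 0.57
grip_force: 104.1
```

Run:
```python
from h import *
go(592,18,80,90.85)
```

```text
pos [ 598.8 -230.3   80.4] th 91.02 | turn az 0.029 | shift mm tool [248.4  -3.1   0.4] F [ 0.2  0.1 -4.1] w 0.57 gf 104.1 t 15.58
```

Emit:
{"api": "servo_tool", "payload": {"commands": [[1, [0.012, -0.001, 0], [0, 0, 0.03]], [1, [0.022, -0.001, 0], [0, 0, 0]], [1, [0.032, -0.001, 0], [0, 0, 0]], [1, [0.034, 0, 0], [0, 0, 0]], [1, [0.034, 0, 0], [0, 0, 0]], [1, [0.034, 0, 0], [0, 0, 0]], [1, [0.032, 0, 0], [0, 0, 0]], [1, [0.025, 0, 0], [0, 0, 0]], [1, [0.015, 0, 0], [0, 0, 0]], [1, [0.008, 0, 0], [0, 0, 0]]]}}

```text
time_s: 16.42
eef_pos: [591.7, 20.3, 79.9]
ee_rot: [-0.001, 0.701, 0.713, -0.0]
force: [-0.2, -0.2, -5.6]
grip_width: 0.574
grip_force: 104.2
```

Emit:
{"api": "servo_tool", "payload": {"commands": [[1, [0, 0, 0.008], [0, 0, 0]], [1, [0, 0, 0.012], [0, 0, 0]], [1, [0, 0, 0.008], [0, 0, 0]], [1, [0, 0, 0.004], [0, 0, 0]], [1, [0, 0, 0.002], [0, 0, 0]], [1, [0, 0, 0], [0, 0, 0]], [1, [0, 0, 0], [0, 0, 0]]]}}

```text
time_s: 17.0
eef_pos: [592.6, 17.0, 46.2]
ee_rot: [0.0, 0.702, 0.712, 0.0]
force: [0.5, 0.1, -5.0]
grip_width: 0.57
grip_force: 104.2
```

Run:
```python
from h import *
go(600.8,27.5,37,90.85)
for n in("top","scene"):
    b=pts(capture(n)).reshape(-1,3); s=np.array(sense()["eef_pos"])
    m=(abs(b[:,0]-s[0])<60)&(abs(b[:,1]-s[1])<60)&(b[:,2]>62)&(b[:,2]<76); print(n,m.sum(),cv2.minAreaRect(b[m][:,:2].astype(np.float32)) if m.sum()>5 else 0)
c=capture("wrist"); save("w4",c["pixels"])
```

```text
pos [592.6  17.   46.2] th 90.75 | turn az -0.016 | shift mm tool [10.3  8.3  9.2] F [ 0.5  0.1 -5. ] w 0.57 gf 104.2 t 17.0
top 0 0
scene 55 ((592.8084716796875, -4.598730087280273), (77.9234619140625, 35.9173469543457), 1.7542517185211182)
```

View pics/w4.png

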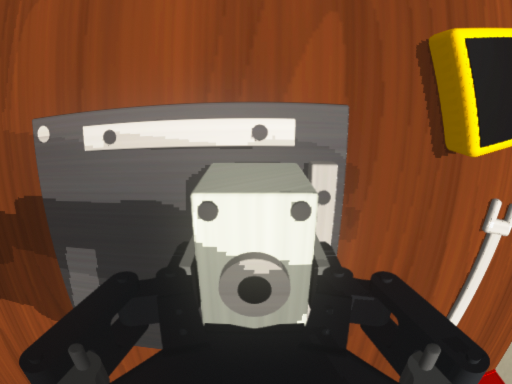

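The wrist view shows the block boss up over the bed. The side stop is ahead at rows 120–150 and the far stop just right of it at column 315. I lower it to contact.

Emit:
{"api": "servo_tool", "payload": {"commands": [[1, [0, 0, 0.003], [0, 0, 0]], [1, [0, 0, 0.003], [0, 0, 0]], [1, [0, 0, 0.001], [0, 0, 0]], [1, [0, 0, 0.001], [0, 0, 0]], [1, [0, 0, 0], [0, 0, 0]], [1, [0, 0, 0], [0, 0, 0]]]}}

```text
time_s: 17.65
eef_pos: [592.5, 17.5, 38.1]
ee_rot: [-0.0, 0.702, 0.712, -0.0]
force: [-0.4, -0.4, -4.9]
grip_width: 0.571
grip_force: 104.2
```

Emit:
{"api": "servo_tool", "payload": {"commands": [[1, [0, 0, 0.001], [0, 0, 0]], [1, [0, 0, 0], [0, 0, 0]], [1, [0, 0, 0], [0, 0, 0]]]}}

```text
time_s: 17.9
eef_pos: [592.5, 17.5, 37.1]
ee_rot: [0.0, 0.702, 0.712, 0.0]
force: [0.2, -0.5, -4.4]
grip_width: 0.572
grip_force: 104.4
```

Emit:
{"api": "servo_tool", "payload": {"commands": [[1, [0, 0, 0.0006], [0, 0, 0]], [1, [0, 0, 0], [0, 0, 0]], [1, [0, 0, 0], [0, 0, 0]]]}}

```text
time_s: 18.15
eef_pos: [592.5, 17.5, 37.0]
ee_rot: [0.0, 0.702, 0.712, 0.0]
force: [-2.6, 0.3, 1.9]
grip_width: 0.575
grip_force: 105.1
```

Emit:
{"api": "servo_tool", "payload": {"commands": [[1, [0, 0, 0.0006], [0, 0, 0]], [1, [0, 0, 0], [0, 0, 0]], [1, [0, 0, 0], [0, 0, 0]]]}}

```text
time_s: 18.4
eef_pos: [592.5, 17.5, 37.0]
ee_rot: [0.0, 0.702, 0.712, 0.0]
force: [-6.5, 1.3, 8.4]
grip_width: 0.573
grip_force: 106.1
```

It's on the bed. Now I slide towards the far stop (+tool y).

Emit:
{"api": "servo_tool", "payload": {"commands": [[1, [0, 0.0015, 0], [0, 0, 0]], [1, [0, 0.0015, 0], [0, 0, 0]], [1, [0, 0.001, 0], [0, 0, 0]], [1, [0, 0.001, 0], [0, 0, 0]], [1, [0, 0.001, 0], [0, 0, 0]], [1, [0, 0, 0], [0, 0, 0]]]}}

```text
time_s: 18.9
eef_pos: [598.2, 17.5, 37.0]
ee_rot: [-0.0, 0.702, 0.712, -0.0]
force: [-8.2, 0.5, 10.2]
grip_width: 0.57
grip_force: 106.3
```

Emit:
{"api": "servo_tool", "payload": {"commands": [[1, [0, 0.001, 0], [0, 0, 0]], [1, [0, 0.0007, 0], [0, 0, 0]], [1, [0, 0.0007, 0], [0, 0, 0]], [1, [0, 0, 0], [0, 0, 0]]]}}

```text
time_s: 19.23
eef_pos: [600.5, 17.5, 37.0]
ee_rot: [-0.0, 0.702, 0.712, -0.0]
force: [-9.4, -0.6, 10.9]
grip_width: 0.571
grip_force: 106.3
```

Emit:
{"api": "servo_tool", "payload": {"commands": [[1, [0, 0.0007, 0], [0, 0, 0]], [1, [0, 0.0007, 0], [0, 0, 0]], [1, [0, 0, 0], [0, 0, 0]]]}}

```text
time_s: 19.48
eef_pos: [600.9, 17.5, 37.0]
ee_rot: [-0.001, 0.702, 0.712, -0.001]
force: [-15.8, -0.3, 14.6]
grip_width: 0.572
grip_force: 106.8
```

Emit:
{"api": "servo_tool", "payload": {"commands": [[1, [0, 0.0007, 0], [0, 0, 0]], [1, [0, 0.0007, 0], [0, 0, 0]], [1, [0, 0, 0], [0, 0, 0]]]}}

```text
time_s: 19.73
eef_pos: [601.0, 17.6, 37.1]
ee_rot: [-0.003, 0.702, 0.712, -0.003]
force: [-23.2, -0.9, 21.0]
grip_width: 0.571
grip_force: 107.5
```

There's contact with the far stop at x = 601, as predicted. I ease off slightly, then slide to the side stop (+tool x).

Emit:
{"api": "servo_tool", "payload": {"commands": [[1, [0, -0.0005, -0.0005], [0, 0, 0]], [1, [0.0015, 0, 0], [0, 0, 0]], [1, [0.0015, 0, 0], [0, 0, 0]], [1, [0.0015, 0, 0], [0, 0, 0]], [1, [0.001, 0, 0], [0, 0, 0]], [1, [0.001, 0, 0], [0, 0, 0]], [1, [0, 0, 0], [0, 0, 0]]]}}

```text
time_s: 20.32
eef_pos: [601.0, 20.1, 37.3]
ee_rot: [-0.0, 0.702, 0.712, -0.004]
force: [-19.7, -22.5, 16.5]
grip_width: 0.572
grip_force: 106.4
```

Emit:
{"api": "servo_tool", "payload": {"commands": [[1, [0.0007, 0, 0], [0, 0, 0]], [1, [0.0007, 0, 0], [0, 0, 0]], [1, [0, 0, 0], [0, 0, 0]]]}}

```text
time_s: 20.57
eef_pos: [600.9, 21.3, 37.3]
ee_rot: [-0.0, 0.702, 0.712, -0.005]
force: [-20.2, -22.1, 15.4]
grip_width: 0.574
grip_force: 106.4
```

Emit:
{"api": "servo_tool", "payload": {"commands": [[1, [0.0007, 0, 0], [0, 0, 0]], [1, [0.0007, 0, 0], [0, 0, 0]], [1, [0, 0, 0], [0, 0, 0]]]}}

```text
time_s: 20.82
eef_pos: [600.9, 22.7, 37.3]
ee_rot: [-0.0, 0.702, 0.712, -0.005]
force: [-19.4, -22.9, 15.3]
grip_width: 0.569
grip_force: 106.4
```

Friction is high, so I unload z and x a little before continuing.

Emit:
{"api": "servo_tool", "payload": {"commands": [[1, [0, -0.001, -0.001], [0, 0, 0]], [1, [0.0007, 0, 0], [0, 0, 0]], [1, [0.0007, 0, 0], [0, 0, 0]], [1, [0, 0, 0], [0, 0, 0]]]}}

```text
time_s: 21.15
eef_pos: [600.8, 26.7, 37.2]
ee_rot: [-0.001, 0.702, 0.712, -0.002]
force: [-9.4, -9.3, 2.8]
grip_width: 0.569
grip_force: 105.2
```

```bash
cat >> h.py <<'E'
def st():
    s=sense(); q=np.array(s["ee_rot"]); M=R.from_quat([q[1],q[2],q[3],q[0]]).as_matrix()
    z=M[:,2]; print("pos",np.round(s["eef_pos"],2),"tilt deg x,y",np.round(np.degrees(z[:2]),2),"th",round(np.degrees(np.arctan2(M[1,0],M[0,0])),2),"F",np.round(s["force"],1),"T",np.round(s["wrist_torque"],2),"t",round(s["time_s"],2))
E
python3 -c "
from h import *
st()"
```

```text
pos [600.76  26.72  37.17] tilt deg x,y [-0.22 -0.13] th 90.77 F [-9.4 -9.3  2.8] T [-1.47  1.48 -0.17] t 21.15
```

Emit:
{"api": "servo_tool", "payload": {"commands": [[1, [0.0007, 0, 0], [0, 0, 0]], [1, [0.0007, 0, 0], [0, 0, 0]], [1, [0, 0, 0], [0, 0, 0]]]}}

```text
time_s: 21.4
eef_pos: [600.8, 27.1, 37.2]
ee_rot: [-0.0, 0.702, 0.712, -0.003]
force: [-9.6, -14.0, 2.2]
grip_width: 0.571
grip_force: 105.0
```

Emit:
{"api": "servo_tool", "payload": {"commands": [[1, [0.0007, 0, 0], [0, 0, 0]], [1, [0.0007, 0, 0], [0, 0, 0]], [1, [0, 0, 0], [0, 0, 0]]]}}

```text
time_s: 21.65
eef_pos: [600.8, 27.2, 37.4]
ee_rot: [0.001, 0.702, 0.712, -0.004]
force: [-10.0, -20.7, 3.5]
grip_width: 0.568
grip_force: 105.1
```

Both contacts are made (x 600.8, y 27.2). Now I check and trim the slight compliance tilt so the block lies flat.

Emit:
{"api": "servo_tool", "payload": {"commands": [[1, [0, 0.0005, 0.0005], [-0.05, 0.07, 0]], [1, [0, 0, 0.0003], [0, 0, 0]], [1, [0, 0, 0], [0, 0, 0]], [1, [0, 0, 0], [0, 0, 0]]]}}

```text
time_s: 21.98
eef_pos: [600.7, 27.2, 37.1]
ee_rot: [-0.001, 0.702, 0.712, 0.0]
force: [-15.9, -21.3, 11.5]
grip_width: 0.572
grip_force: 106.4
```

```bash
python3 -c "
from h import *
st()"
```

```text
pos [600.75  27.22  37.13] tilt deg x,y [-0.02  0.07] th 90.81 F [-15.9 -21.3  11.5] T [-3.69  2.88 -0.05] t 21.98
```

Emit:
{"api": "servo_tool", "payload": {"commands": [[1, [0.0004, 0.0004, 0], [-0.01, 0, 0]], [1, [0.0003, 0.0004, 0], [-0.01, 0, 0]], [1, [0, 0, 0], [0, 0, 0]], [1, [0, 0, 0], [0, 0, 0]], [1, [0, 0, 0], [0, 0, 0]]]}}

```text
time_s: 22.4
eef_pos: [600.8, 27.2, 37.1]
ee_rot: [-0.0, 0.702, 0.712, -0.0]
force: [-20.5, -25.5, 13.4]
grip_width: 0.572
grip_force: 106.5
```

```bash
python3 -c "
from h import *
st()
c=capture('scene'); save('s3',cv2.resize(c['pixels'][60:260,180:440],None,fx=3,fy=3))
c=capture('wrist'); save('w5',c['pixels']); st()"
```

```text
pos [600.81  27.23  37.14] tilt deg x,y [-0.02  0.02] th 90.81 F [-20.5 -25.5  13.4] T [-4.3   3.75 -0.09] t 22.4
pos [600.77  27.21  37.12] tilt deg x,y [-0.03  0.02] th 90.81 F [-20.2 -24.7  14.3] T [-4.31  3.76 -0.06] t 22.5
```

View pics/w5.png

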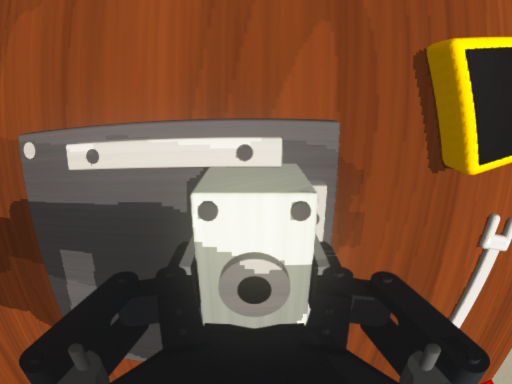

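The wrist view shows the block's end meeting the side stop at row 166 and its long side at the far stop (column 317). It is boss up, and the forces hold steady at about 20 N and 25 N, so I hand it in.

```bash
python3 -c "
from rig import *
print(finish_job())"
```

```text
the job is handed in; nothing more can be done
None
```

The tote hangs upright on both prongs. The housing lies flat, boss up, and is still held against the far stop (about 20 N) and the side stop (about 25 N). I handed the job in at 22.5 s; no verdict came back.

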